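Push the vial tray home and close the case

ROBOT

A 6-joint arm with a two-finger parallel gripper is mounted at the origin on a cart in front of the work surface, level with it; the furniture and walls round the work are solid. World frame = base frame: x ahead of the robot, y to its left, z up, the work surface at z = 0. Lengths are in m, angles in rad, forces in N, time in s.
With the tool pointing down it reaches from about 0.325 to 0.775 m from the base axis. Payload 5.5 kg.
Tool frame: the origin (TCP) lies between the finger pads; the fingertips stand 8 mm ahead of it and the grasp point (between the pads) lies 11 mm behind it (tcp_to_tips is the distance from the TCP to the fingertips, in m); z points along the fingers, y is the direction in which the jaws open and shut (so a half turn about z gives the same grasp; the last joint's range is limited). The gripper opens to 88 mm and grips with 3 to 60 N. Pads are 20 mm wide; open, the fingers measure 115 mm over their backs; the gripper's body (75 mm by 178 mm) begins 61 mm behind the grasp point.
Start: joints at [-1.161, 0.091, 1.231, -0, 1.82, -0.057], TCP at [0.27, -0.536, 0.195] pointing down, gripper open.
Joint ranges: [-2.87, 2.87], [-0.86, 2.18], [0.17, 2.46], [-1.51, 4.65], [0.06, 2.69], [-2.65, 2.65]. Speed limits (rad/s): [2.57, 2.57, 3.01, 3.14, 3.14, 3.14].

INTERFACE

Orientations are given as a unit quaternion [w, x, y, z].
In Python, from bench import * gives the robot as it stands. Calls block until the motion is done:
- move_to(position, orientation): joint-space move of the TCP to a pose.
- move_l(position, speed=0.15, orientation=None): straight line of the TCP; orientation=None keeps the orientation; speed is the mean speed in m/s.
- movej(angles): joint-space move.
- gripper_open() and close(): open the fingers fully, or close them until they stop; the grip force is fixed at half the most.
- hold(seconds).
- inverse_kinematics(position, orientation): joint angles nearest the present ones, or None.
- state(): the state.
- get_image(name): name is "scene" or "side" or "wrist"; returns a dict with "frame" (400x640x3 uint8, blue, green, red), "depth" (400x640 float32, m along the optical axis (not along the pixel's ray), 0 where there is no reading), "camera_matrix" (3x3 intrinsics, pixels), "k1" (the pictures are not rectified: a ray, as slopes to the right and down, at radius r is drawn at 1 + k1 r^2 times it, then the intrinsics apply), "view" (4x4, takes a point from world to camera coordinates). Camera axes: x right, y up, looking along -z (the intrinsics and any distortion apply to the point x, -y, -z); pixel columns grow to the right and rows downward; lengths in m; the calibration is good to about 2 mm. A picture is of the moment at which its call begins.
A pose or a line that the arm cannot do raises IKError and nothing moves.
- job_done(): hands the job in, once; it reports no verdict.
The state is a dict: "time": time; "joint_pos": joint angles; "dq": joint speeds; "joint_torque": joint torques, N m; "ee_pos": TCP position; "ee_rot": TCP orientation; "ft_force": force on the tool from outside, world axes, zero at the start; "moment": the same for the moment, N m; "finger_gap": finger opening in m.
Only numpy, scipy, OpenCV 4.12 (cv2) and the standard library are available. Lean on these libraries where they do the work, as an engineer would, in place of code of your own. Each camera call takes 0.05 s, during which the arm holds its last target.

TASK

Put the sample case back in order by pushing with the fingertips only: first push the pulled-out tray with its two vials fully home, then push the blue-framed door fully shut, and move clear. Push gently, without slamming; do not touch or tip the vials in the tray, and leave the flask, beaker and weight alone.

Things in the scene. Friction and masses are not known exactly. Their poses are not given: they have to be found in the camera images.
- case: (all sizes here in mm) white open-fronted sample case fixed to the bench, 120 deep (its x) x 170 wide (its y) x 100 high, turned up to about 0.2 rad either way. Origin at the centre of its underside, on the bench; z up; -x looks out of its open front, roughly towards the robot; +y is its left side as the robot sees it. Front plane at x = -60 in this frame; its roof (top at 100) is 12 thick
- tray (a joint): how far the tray is pulled out, in m along the case's -x: 0 = fully home (hard stop, front panel level with the case's front plane), up to 0.085. Starts 0.05 to 0.075. Runs with about 1.5 N of friction and stays where it is left
- tray_front (a point): middle of the outer face of the tray's grey front panel, 68 above the bench, moves with the tray. The panel is upright, 146 wide (along the case's y), 6 thick, from 13 to 84 above the bench, so its upper edge is 16 below the top of the roof. It has no handle: push its outer face along the case's +x
- door (a joint): opening angle of the door in rad: 0 = shut over the case's front, 1.57 = sticking straight out of the front (along the case's -x) at its left edge, 2.1 = fully open; starts 1.65 to 1.95. It turns about the vertical line through door_hinge, and closing moves its free edge from the case's left, round in front, towards the case's right (-y) and +x. Friction of about 0.06 N m: it stays where it is left and does not spring or latch
- door_hinge (a point): point on the door's vertical hinge axis, 52 above the bench, at the case's left front edge (x = -67, y = +85 in the case's frame). Fixed to the case
- door_edge (a point): middle of the door's free edge on its outer face, 52 above the bench, 170 from the hinge line. The door is a clear pane in a blue frame, 10 thick (the hinge axis lies in the middle of the thickness), its lower edge 6 and upper edge 98 above the bench. Its outer face looks to the case's left (+y) when it stands open and to -x when shut
- blue_vial: small glass vial with a blue cap, 27 across x 59 high, loose, standing on the tray's floor (17 above the bench) behind the front panel. Origin at the centre of its underside. Rides along with the tray
- white_vial: small glass vial with a white cap, same size, standing beside the other in the tray. Origin at the centre of its underside
- flask: stoppered conical flask, 66 across x 111 high, on the bench to the left of the case; to be left alone. Origin at the centre of its underside
- beaker: small glass beaker, 51 x 58 x 68 high, on the bench to the right of the case; to be left alone. Origin at the centre of its underside
- weight: small pale yellow calibration weight with a knob top, 28 across x 35 high, on the bench to the right of the case; to be left alone. Origin at the centre of its underside
Things that resemble listed ones, but are neither listed nor needed, are in the scene too. What is shaped like the white_vial but orange or pink is not meant.

How it is judged:
By the outcome, as a careful person would: the job done as asked, in the order asked, and still so for the second after the job is handed in, with the robot touching nothing.
It also fails if it takes over 48 s, if anything falls off the work surface, if the arm or the gripper's body presses on something with over 40 N, if the wrist force passes 120 N, or if a joint passes its speed limit or range.

## Working session

There is one attempt and no reset: what is moved stays moved. The work goes in short steps, each a Python script; the robot and the scene stay as the last script left them, time stands still between calls to the robot, and variables do not carry over. Pictures are saved under pics/ and viewed, and the job is handed in when it is done.

```bash
mkdir -p pics; ls
python3 - <<'E'
from bench import *
import cv2,numpy as np
for n in ("scene","side","wrist"):
    g=get_image(n); cv2.imwrite(f"pics/{n}0.png",g["frame"]); np.savez(f"pics/{n}0.npz",**{k:g[k] for k in("frame","depth","camera_matrix","k1","view")})
    print(n,g["camera_matrix"].tolist(),g["k1"],np.round(g["view"],3).tolist(),(g["depth"]>0).mean())
s=state();print(s)
E
```

```text
pics
scene [[488.0527447298863, 0.0, 315.369858099195], [0.0, 488.0527447298863, 197.62282030749958], [0.0, 0.0, 1.0]] -0.052688747941608015 [[0.712, -0.702, 0.017, -0.365], [0.381, 0.406, 0.831, -0.313], [-0.59, -0.586, 0.556, -0.821], [0.0, 0.0, 0.0, 1.0]] 0.99147265625
side [[478.4117615865968, 0.0, 307.23812791294034], [0.0, 478.4117615865968, 204.51759582121446], [0.0, 0.0, 1.0]] -0.04279134354145528 [[-0.98, -0.196, 0.023, 0.568], [0.125, -0.528, 0.84, -0.127], [-0.152, 0.826, 0.542, -1.377], [0.0, 0.0, 0.0, 1.0]] 0.9559921875
wrist [[286.99648397971487, 0.0, 322.5024812393542], [0.0, 286.99648397971487, 202.09395356781064], [0.0, 0.0, 1.0]] -0.006487384122424997 [[0.451, -0.893, -0.001, -0.6], [0.866, 0.437, -0.244, 0.03], [0.218, 0.108, 0.97, -0.389], [0.0, 0.0, 0.0, 1.0]] 0.96160546875
{'time': 0.15, 'joint_pos': array([-1.16070877e+00,  9.16792283e-02,  1.23162419e+00,  3.52270287e-05,
        1.81978998e+00, -5.67074190e-02]), 'dq': array([ 0.00145989, -0.00119973, -0.00511314,  0.00096863, -0.00045088,
        0.00140053]), 'joint_torque': array([ 2.39381327e-03, -4.47046959e+01, -4.06906307e+01,  6.99214800e-02,
        2.74667947e-02, -1.11689064e-04]), 'ee_pos': array([ 0.26991481, -0.53555997,  0.19436223]), 'ee_rot': array([-7.41692249e-04,  9.72884951e-01,  2.31288369e-01, -1.15087061e-04]), 'ft_force': array([-0.0912166 , -0.48721371, -0.65013533]), 'moment': array([-0.0222342 , -0.00796054,  0.00954295]), 'finger_gap': 0.08828135412171412}
```

View pics/scene0.png

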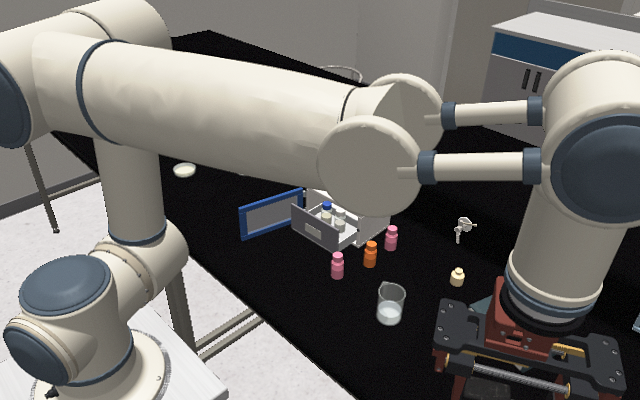

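View pics/side0.png

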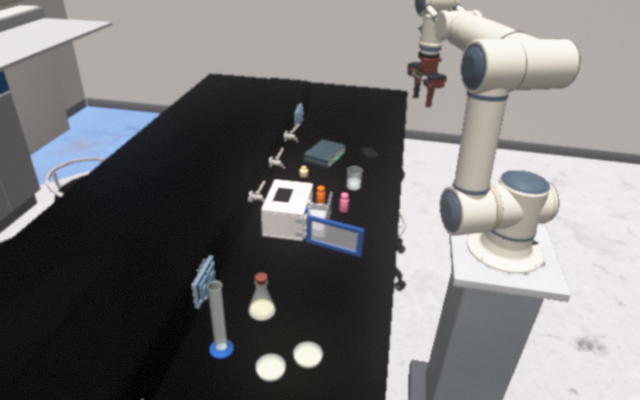

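View pics/wrist0.png

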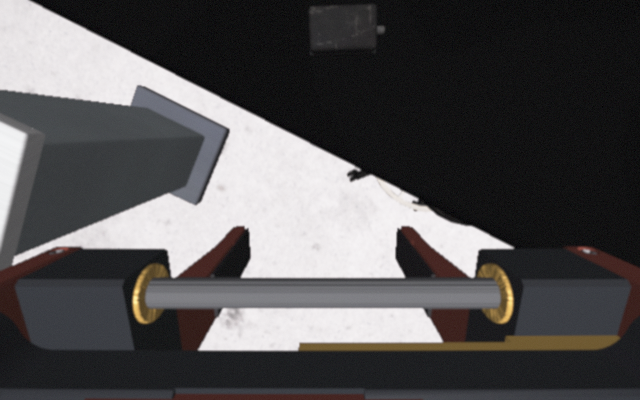

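```bash
cat > h.py <<'E'
import numpy as np,cv2
def dist(g): return np.array([float(g["k1"]),0,0,0,0.])
def pts(g,uv):
    uv=np.asarray(uv,float).reshape(-1,2)
    n=cv2.undistortPoints(uv.reshape(-1,1,2),np.asarray(g["camera_matrix"]),dist(g)).reshape(-1,2)
    d=np.asarray(g["depth"])[uv[:,1].round().astype(int),uv[:,0].round().astype(int)]
    pc=np.c_[n[:,0]*d,-n[:,1]*d,-d]
    V=np.asarray(g["view"]);R,t=V[:3,:3],V[:3,3]
    return (pc-t)@R
def proj(g,P):
    V=np.asarray(g["view"]);pc=np.atleast_2d(P)@V[:3,:3].T+V[:3,3]
    q=np.c_[pc[:,0],-pc[:,1],-pc[:,2]]
    return cv2.projectPoints(q.reshape(-1,1,3),np.zeros(3),np.zeros(3),np.asarray(g["camera_matrix"]),dist(g))[0].reshape(-1,2)
def cloud(g,x0,x1,y0,y1):
    u,v=np.meshgrid(np.arange(x0,x1),np.arange(y0,y1))
    return pts(g,np.c_[u.ravel(),v.ravel()]).reshape(y1-y0,x1-x0,3)
def crop(g,x0,x1,y0,y1,f,name):
    cv2.imwrite(name,cv2.resize(np.asarray(g["frame"])[y0:y1,x0:x1],None,fx=f,fy=f,interpolation=cv2.INTER_CUBIC))
E
python3 - <<'E'
from h import *
S={n:dict(np.load(f"pics/{n}0.npz")) for n in("scene","side")}
crop(S["scene"],230,410,175,285,4,"pics/c_scene.png")
crop(S["side"],245,405,145,265,5,"pics/c_side.png")
g=S["side"]
for n,g in S.items():
    C=cloud(g,0,640,0,400); m=(C[...,0]>.2)&(C[...,0]<1)&(abs(C[...,1])<.4)
    t=m&(abs(C[...,2]-.100)<.005)
    P=C[t]; print(n,t.sum(), P[:,:2].min(0),P[:,:2].max(0))
    P=P[:,:2]
    hsv=cv2.cvtColor(g["frame"],cv2.COLOR_BGR2HSV)
    b=m&(hsv[...,0]>100)&(hsv[...,0]<130)&(hsv[...,1]>150)&(C[...,2]>.0)&(C[...,2]<.11)
    v,u=np.nonzero(b); print('blue',b.sum(),u.min(),u.max(),v.min(),v.max())
    print('bench z',np.median(C[m&(abs(C[...,2])<.01)][:,2]))
E
```

```text
scene 750 [ 0.40214264 -0.34689109] [0.76364308 0.13744305]
blue 1142 171 515 187 381
bench z 0.0005017899567354989
side 1780 [ 0.40005278 -0.39594928] [0.75977688 0.39990064]
blue 140 325 363 220 254
bench z -0.0008913708460831856
```

View pics/c_scene.png

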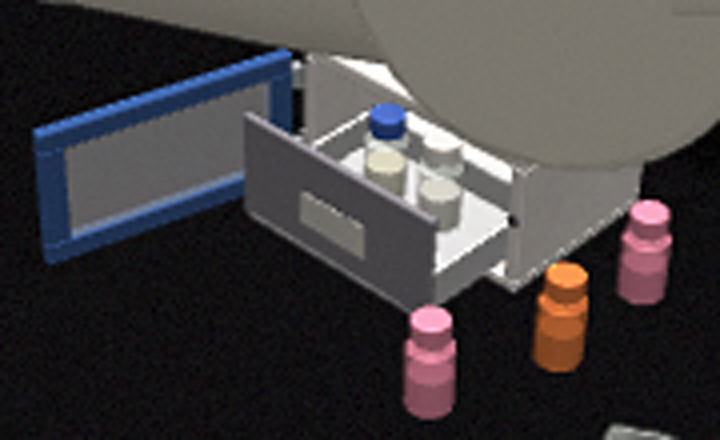

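View pics/c_side.png

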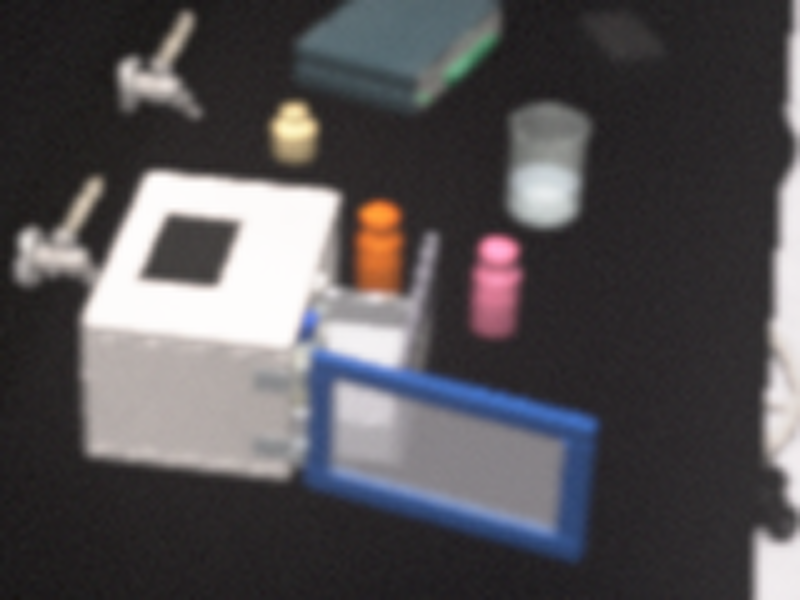

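Run:
```python
from h import *
S={n:dict(np.load(f"pics/{n}0.npz")) for n in("scene","side")}
g=S["side"];C=cloud(g,0,640,0,400)
gray=cv2.cvtColor(g["frame"],cv2.COLOR_BGR2GRAY)
roi=np.zeros_like(gray);roi[176:218,258:316]=1
m=(roi>0)&(abs(C[...,2]-.1)<.006)&(gray>190)
P=C[m][:,:2]; r=cv2.minAreaRect((P*1000).astype(np.float32)); print(m.sum(),r, np.median(C[m][:,2])); print(cv2.boxPoints(r).round(1).tolist())
# scene: tray panel & door
g=S["scene"];C=cloud(g,0,640,0,400)
f=g["frame"].astype(int)
def plane(P):
    c=P.mean(0);
    for _ in range(5):
        u,s,vt=np.linalg.svd(P-c,full_matrices=False);n=vt[2];d=abs((P-c)@n);P=P[d<.006];c=P.mean(0)
    return c,n,len(P)
poly=lambda pp:cv2.fillPoly(np.zeros(f.shape[:2],np.uint8),[np.round(np.array(pp)/4+[230,175]).astype(np.int32)],1)>0
P=C[poly([(252,125),(430,230),(425,295),(252,205)])]
c,n,k=plane(P);print('panel',c,n,k)
E2=P[abs((P-c)@n)<.006];print(E2.min(0),E2.max(0))
for nm,q in dict(TL=(247,115),TR=(436,222),BL=(247,212),BR=(425,307)).items(): print(nm,pts(g,[[q[0]/4+230,q[1]/4+175]]))
hsv=cv2.cvtColor(g["frame"],cv2.COLOR_BGR2HSV)
b=(hsv[...,0]>100)&(hsv[...,0]<130)&(hsv[...,1]>120); b[:, :238]=0;b[:,304:]=0;b[:185]=0;b[242:]=0
P=C[b];c,n,k=plane(P);print('door',c,n,k,b.sum());P=P[abs((P-c)@n)<.006]
d=np.cross(n,[0,0,1]);d/=np.linalg.norm(d);s=(P-c)@d;print(d,s.min(),s.max(),c+d*s.min(),c+d*s.max(),P[:,2].min(),P[:,2].max())
```

```text
1064 ((624.79345703125, 17.567176818847656), (144.09230041503906, 176.41941833496094), 3.2225282192230225) 0.09928234005212495
[[547.9000244140625, 101.5999984741211], [557.7999877929688, -74.5999984741211], [701.7000122070312, -66.5], [691.7999877929688, 109.69999694824219]]
panel [0.51566698 0.00632603 0.05400478] [0.99885467 0.03345429 0.03420766] 296
[ 0.51060414 -0.06255804  0.02140296] [0.52043703 0.07835001 0.08410797]
TL [[0.5145433  0.08166034 0.0836031 ]]
TR [[ 0.52140665 -0.06134859  0.08245486]]
BL [[0.51081766 0.07860595 0.01695291]]
BR [[ 0.48625738 -0.08775127  0.05966313]]
door [0.48840044 0.1133408  0.07354848] [ 0.01133793 -0.83261162 -0.55374123] 127 943
[-0.9999073  -0.01361605  0.        ] -0.1448684533317693 0.08797681819606108 [0.63325546 0.11531333 0.07354848] [0.40043177 0.1121429  0.07354848] 0.0007137225963202083 0.1010706178386678
```

```bash
cat >> h.py <<'E'
def ray(g,uv,z):
    uv=np.asarray(uv,float).reshape(-1,1,2)
    n=cv2.undistortPoints(uv,np.asarray(g["camera_matrix"]),dist(g)).reshape(-1,2)
    V=np.asarray(g["view"]);R,t=V[:3,:3],V[:3,3]
    d=np.c_[n[:,0],-n[:,1],-np.ones(len(n))]@R; o=-t@R
    return o+d*((z-o[2])/d[:,2])[:,None]
E
python3 - <<'E'
from h import *
S={n:dict(np.load(f"pics/{n}0.npz")) for n in("scene","side")}
g=S["side"];gray=cv2.cvtColor(g["frame"],cv2.COLOR_BGR2GRAY)
print(gray[185:215:6,255:320:4])
m=(gray>205).astype(np.uint8); m[:,:255]=0;m[:,318:]=0;m[:170]=0;m[225:]=0
m=cv2.morphologyEx(m,cv2.MORPH_OPEN,np.ones((3,3)))
cs,_=cv2.findContours(m,0,cv2.CHAIN_APPROX_NONE);c=max(cs,key=cv2.contourArea)
P=ray(g,c.reshape(-1,2),.1)[:,:2]*1000
r=cv2.minAreaRect(P.astype(np.float32));print(r,cv2.boxPoints(r).round(1).tolist())
q=cv2.approxPolyDP(c,4,True).reshape(-1,2);print(q.tolist(),ray(g,q,.1).round(4).tolist())
g=S["scene"]
sc=lambda x,y:((x-1.5)/4+230,(y-1.5)/4+175)
for nm,q,z in [("panTL",(246,113),.084),("panTR",(436,219),.084),("panBL",(247,214),.013),("panBR",(425,310),.013),
 ("doortop near out",(36,131),.098),("doortop hinge",(290,52),.098),("doorbot near",(48,262),.006),
 ("caseFR bot",(514,289),0),("case back R bot",(640,207),0),("orange",(558,368),0),("pink",(428,414),0),("pink2",(642,300),0)]:
    print(nm,ray(g,[sc(*q)],z).round(4))
g=S["side"];sd=lambda x,y:((x-2)/5+245,(y-2)/5+145)
for nm,q,z in [("doortop hinge out",(318,352),.098),("door top far",(597,418),.098),("bot far",(578,558),.006),("bot hinge",(308,487),.006),("orange",(378,290),.0),("pink",(495,336),0),("caseBL bot",(88,457),0),("caseFL bot",(295,477),0),("beaker",(545,222),0),("weight",(295,160),0)]:
    print(nm,ray(g,[sd(*q)],z).round(4))
E
```

```text
[[ 34  85 133  39 136 252 252 252 252 251 251 251 251 251 236  45  95]
 [ 96 151  39  65 252 239  68  66  68  99 251 251 251 251 150  54 126]
 [184 199  95 233 252  84  65  66  69 237 253 253 252 245 143  60 139]
 [ 35  40 161 252 252 251 251 248 246 253 253 253 253 197 209 130 170]
 [ 38  47 237 249 250 252 252 253 253 253 253 253 249 129 195 185 168]]
((632.226806640625, 21.582618713378906), (126.49676513671875, 174.11856079101562), 1.8070101737976074) [[566.2999877929688, 106.5999984741211], [571.7999877929688, -67.4000015258789], [698.2000122070312, -63.400001525878906], [692.7000122070312, 110.5999984741211]]
[[275, 180], [262, 209], [302, 214], [311, 184]] [[0.6951, -0.0601, 0.1], [0.6896, 0.1058, 0.1], [0.5753, 0.1045, 0.1], [0.5821, -0.0623, 0.1]]
panTL [[0.5155 0.0849 0.084 ]]
panTR [[ 0.5222 -0.0594  0.084 ]]
panBL [[0.5133 0.0827 0.013 ]]
panBR [[ 0.5263 -0.0513  0.013 ]]
doortop near out [[0.4048 0.1364 0.098 ]]
doortop hinge [[0.5639 0.0992 0.098 ]]
doorbot near [[0.4041 0.1349 0.006 ]]
caseFR bot [[ 0.589  -0.0637  0.    ]]
case back R bot [[ 0.7049 -0.0651  0.    ]]
orange [[ 0.5553 -0.1257  0.    ]]
pink [[ 0.4767 -0.1013  0.    ]]
pink2 [[ 0.6353 -0.1214 -0.    ]]
doortop hinge out [[0.5582 0.1025 0.098 ]]
door top far [[0.4008 0.13   0.098 ]]
bot far [[0.4027 0.1352 0.006 ]]
bot hinge [[0.5612 0.1055 0.006 ]]
orange [[ 0.5598 -0.1196  0.    ]]
pink [[ 0.478  -0.0834  0.    ]]
caseBL bot [[0.694  0.0986 0.    ]]
caseFL bot [[0.5718 0.0902 0.    ]]
beaker [[ 0.4633 -0.2313 -0.    ]]
weight [[ 0.6472 -0.2751  0.    ]]
```

```bash
cat > a.py <<'E'
from h import *
from bench import *
PSI=.044
def Q(y): return [0,float(np.cos(y/2)),float(np.sin(y/2)),0]
def snap(n,k):
    g=get_image(n);cv2.imwrite(f"pics/{n}{k}.png",g["frame"]);np.savez(f"pics/{n}{k}.npz",**{q:g[q] for q in("frame","depth","camera_matrix","k1","view")});return g
def st():
    s=state();print(round(s["time"],2),s["ee_pos"].round(4),s["ft_force"].round(2),s["finger_gap"]);return s
E
python3 - <<'E'
from a import *
print(inverse_kinematics([.45,.013,.2],Q(PSI)),inverse_kinematics([.565,.016,.06],Q(PSI)))
close();st()
move_to([.45,.013,.2],Q(PSI));st()
for n in("scene","side","wrist"):snap(n,1)
E
```

```text
[-4.67151724e-02 -3.11554528e-01  1.59584790e+00 -4.44089210e-16
  1.85729928e+00  1.48008115e+00] [-3.18781937e-02  1.35376429e-02  1.55031895e+00 -4.44089210e-16
  1.57773606e+00  1.49491813e+00]
1.49 [ 0.27   -0.5358  0.1952] [ 0.02  0.14 -0.18] 0.00046472756690957024
3.57 [0.4501 0.0124 0.2   ] [-0.63  0.1   0.29] 0.0004760347656609158
```

View pics/wrist1.png

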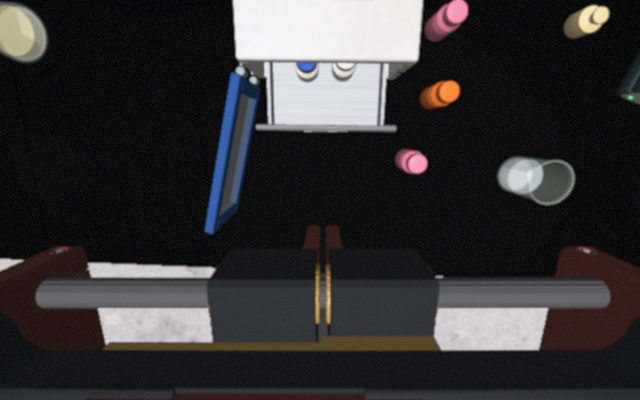

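View pics/scene1.png

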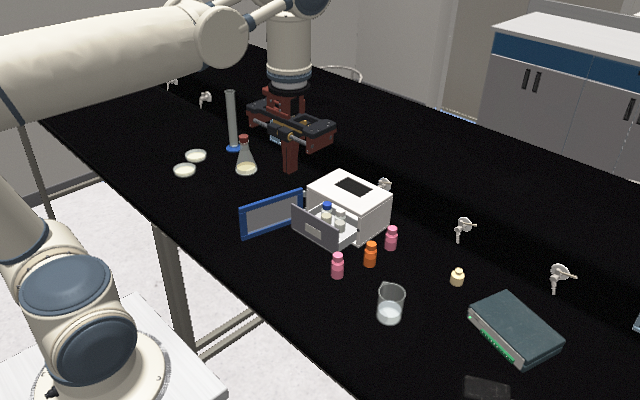

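View pics/side1.png

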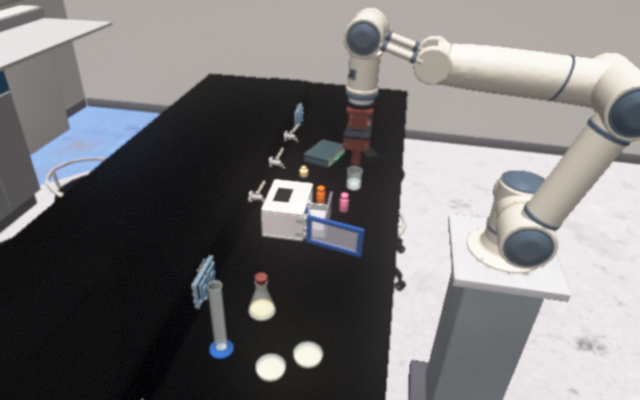

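The wrist view shows the panel edge at about (257..396, 128), the door from (240,70) to (210,232), and the vials at (307,68) and (344,68). The pink vial at (411,161) and the orange one at (440,95) are distractors to avoid. I'm refining these positions.

Run:
```python
from h import *
L=lambda n:dict(np.load(f"pics/{n}1.npz"))
w=L("wrist");s=L("scene")
crop(w,195,435,40,240,3.3,"pics/c_w1.png");crop(s,230,410,160,290,4,"pics/c_s1.png")
for nm,q,z in [("roofFL",(236,57),.1),("roofFR",(419,63),.1),("panL",(257,130),.084),("panR",(396,131),.084),("doorfar",(207,232),.098),("doorfar2",(217,232),.098),("pink",(411,160),.059)]:
    print(nm,ray(w,[q],z).round(4))
```

```text
roofFL [[0.5778 0.0972 0.1   ]]
roofFR [[ 0.5801 -0.0722  0.1   ]]
panL [[0.513  0.0821 0.084 ]]
panR [[ 0.5182 -0.0612  0.084 ]]
doorfar [[0.4043 0.134  0.098 ]]
doorfar2 [[0.4048 0.1233 0.098 ]]
pink [[ 0.4871 -0.088   0.059 ]]
```

View pics/c_w1.png

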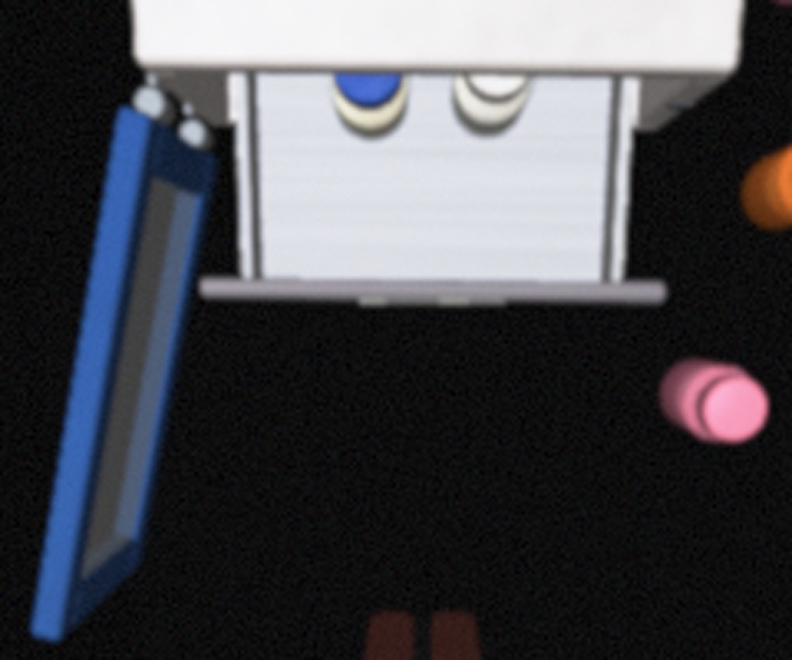

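View pics/c_s1.png

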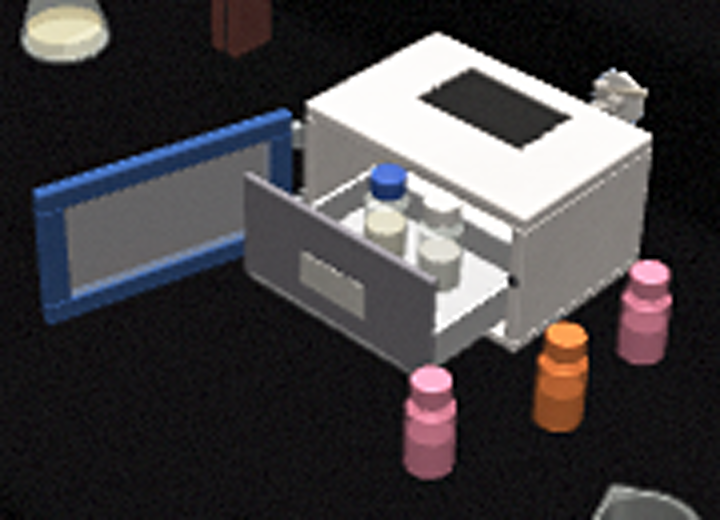

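Run:
```python
from a import *
s=dict(np.load("pics/scene1.npz"))
for nm,q in [("FR",(526,223)),("FL",(306,104)),("BR",(651,135)),("BL",(436,33))]:
    print(nm,ray(s,[((q[0]-1.5)/4+230,(q[1]-1.5)/4+160)],.1).round(4))
move_l([.47,.010,.06],speed=.2,orientation=Q(.04));a=st()
move_l([.495,.011,.06],speed=.08);st()
u=np.array([np.cos(.04),np.sin(.04),0])
p0=np.array([.495,.011,.06])
for d in (.012,.02,.03,.04,.05,.055):
    move_l(p0+u*d,speed=.05);st()
snap("wrist",2)
```

```text
FR [[ 0.5788 -0.0727  0.1   ]]
FL [[0.5747 0.0968 0.1   ]]
BR [[ 0.6987 -0.0652  0.1   ]]
BL [[0.6925 0.1013 0.1   ]]
4.58 [0.4706 0.0099 0.0612] [-1.02  0.6   0.35] 0.000777146635780568
5.04 [0.4952 0.011  0.0606] [-0.2   0.38 -0.52] 0.00033736162179321685
5.43 [0.507  0.0115 0.0599] [-0.45 -0.47 -0.83] 0.0005065482479484001
5.74 [0.5152 0.0118 0.0599] [-0.73 -0.02  0.36] 0.0004516168871614177
6.09 [0.5252 0.0122 0.0599] [ 0.15  0.73 -0.06] 0.0004438703270275043
6.44 [0.5352 0.0126 0.0599] [-0.21 -0.15 -0.75] 0.0003143683616712469
6.79 [0.5451 0.013  0.0599] [-0.19 -0.17 -0.34] 0.0007301647051092434
7.04 [0.5501 0.0132 0.06  ] [-0.38  0.41 -0.66] 0.00025831257129324846
```

View pics/wrist2.png

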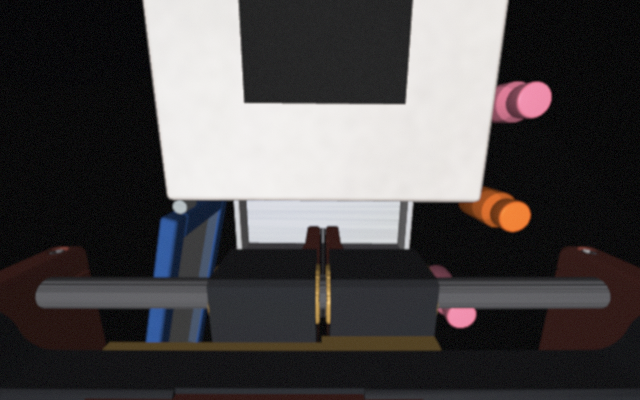

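Run:
```python
from a import *
u=np.array([np.cos(.035),np.sin(.035),0])
p0=np.array([.5501,.0132,.06]);d=0
for dd in (.005,.004,.003)+(.002,)*9:
    d+=dd
    move_l(p0+u*d,speed=.03);s=st()
    if -s["ft_force"][0]>5: break
snap("wrist",3);snap("scene",3);snap("side",3)
```

```text
7.42 [0.5552 0.0134 0.06  ] [0.22 0.36 0.1 ] 0.00036775747294446145
7.7 [0.5592 0.0135 0.06  ] [-0.35  0.55  0.77] 0.0005116982813389678
7.95 [0.5622 0.0136 0.06  ] [-0.46  0.44  0.44] 0.00045617189604192643
8.2 [0.5641 0.0137 0.06  ] [-0.43 -0.63 -0.04] 0.0007313629591044516
8.45 [0.5662 0.0138 0.06  ] [-0.73  0.2   0.33] 0.0003652980629928384
8.7 [0.5677 0.0138 0.06  ] [-3.23  0.19  1.72] 0.00018001843627442506
8.95 [0.5676 0.0139 0.06  ] [-11.72  -0.51   6.36] 0.0005082785835512153
```

View pics/wrist3.png

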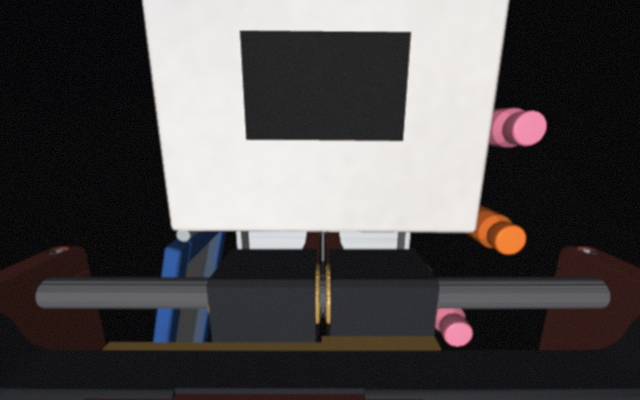

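View pics/scene3.png

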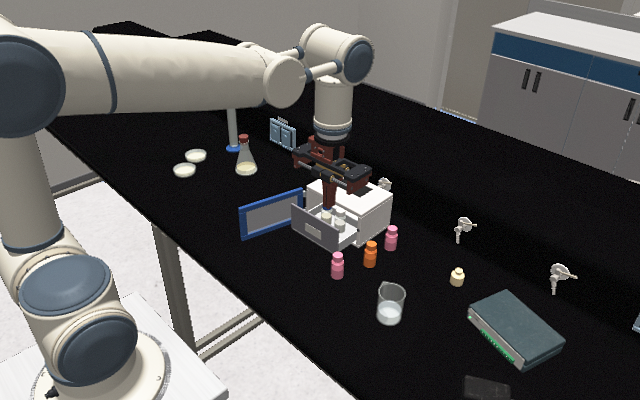

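Run:
```python
from h import *
for k,T in ((1,[.4501,.0124,.2]),(3,[.5676,.0139,.06])):
    for n in("scene","side"):
        g=dict(np.load(f"pics/{n}{k}.npz"));T=np.array(T)
        print(k,n,proj(g,[T,T-[0,0,.008],T+[0,0,.072]]).round(1).tolist())
g=dict(np.load("pics/scene1.npz"));crop(g,230,350,90,210,5,"pics/x1.png")
C=cloud(g,0,640,0,400);print(C[150:178:2,290].round(4))
g=dict(np.load("pics/scene3.npz"));crop(g,280,400,130,260,5.5,"pics/x3.png")
C=cloud(g,0,640,0,400);print(C[170:220:3,328].round(3))
g=dict(np.load("pics/side3.npz"));crop(g,245,405,105,265,5,"pics/x3s.png")
```

```text
1 scene [[290.6, 182.8], [290.6, 186.1], [290.2, 151.2]]
1 side [[353.6, 171.8], [353.4, 174.3], [355.6, 148.4]]
3 scene [[328.5, 215.3], [328.4, 218.1], [329.5, 189.2]]
3 side [[310.6, 208.9], [310.5, 211.1], [311.3, 188.0]]
[[ 4.382e-01 -5.000e-04  2.840e-01]
 [ 4.381e-01 -5.000e-04  2.798e-01]
 [ 4.389e-01  4.000e-04  2.749e-01]
 [ 4.406e-01  2.400e-03  2.690e-01]
 [ 4.399e-01  1.700e-03  2.653e-01]
 [ 4.397e-01  1.500e-03  2.610e-01]
 [ 4.382e-01  0.000e+00  2.578e-01]
 [ 4.412e-01  3.400e-03  2.508e-01]
 [ 4.421e-01  4.500e-03  2.455e-01]
 [ 4.416e-01  4.100e-03  2.414e-01]
 [ 4.413e-01  3.800e-03  2.371e-01]
 [ 4.423e-01  5.000e-03  2.316e-01]
 [ 6.927e-01  2.864e-01  3.000e-04]
 [ 6.847e-01  2.776e-01  9.000e-04]]
[[ 0.552  0.006  0.191]
 [ 0.541 -0.004  0.193]
 [ 0.537 -0.009  0.189]
 [ 0.535 -0.011  0.184]
 [ 0.535 -0.011  0.176]
 [ 0.558  0.01   0.15 ]
 [ 0.555  0.007  0.144]
 [ 0.557  0.008  0.135]
 [ 0.558  0.009  0.126]
 [ 0.556  0.007  0.12 ]
 [-0.105 -0.61   0.723]
 [ 0.557  0.007  0.103]
 [ 0.557  0.006  0.096]
 [ 0.578  0.026  0.067]
 [ 0.579  0.027  0.057]
 [ 0.579  0.026  0.049]
 [ 0.577  0.024  0.042]]
```

View pics/x3.png

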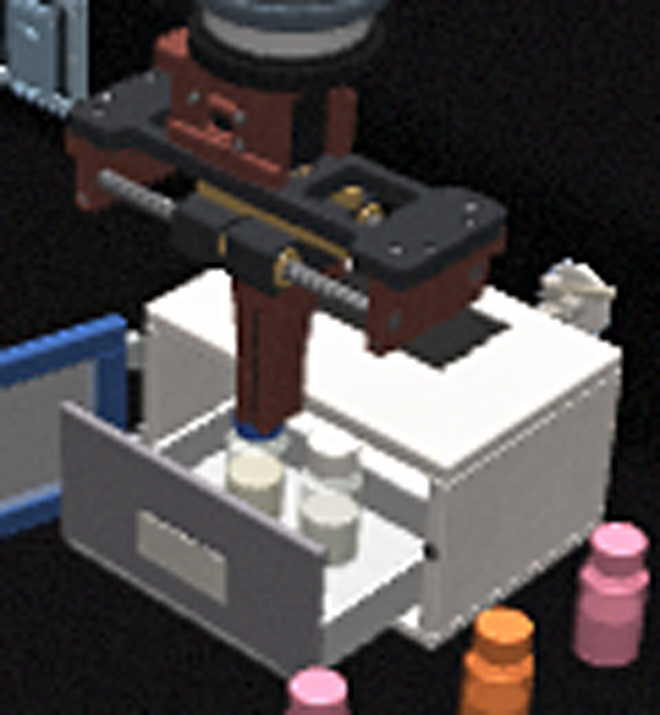

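View pics/x3s.png

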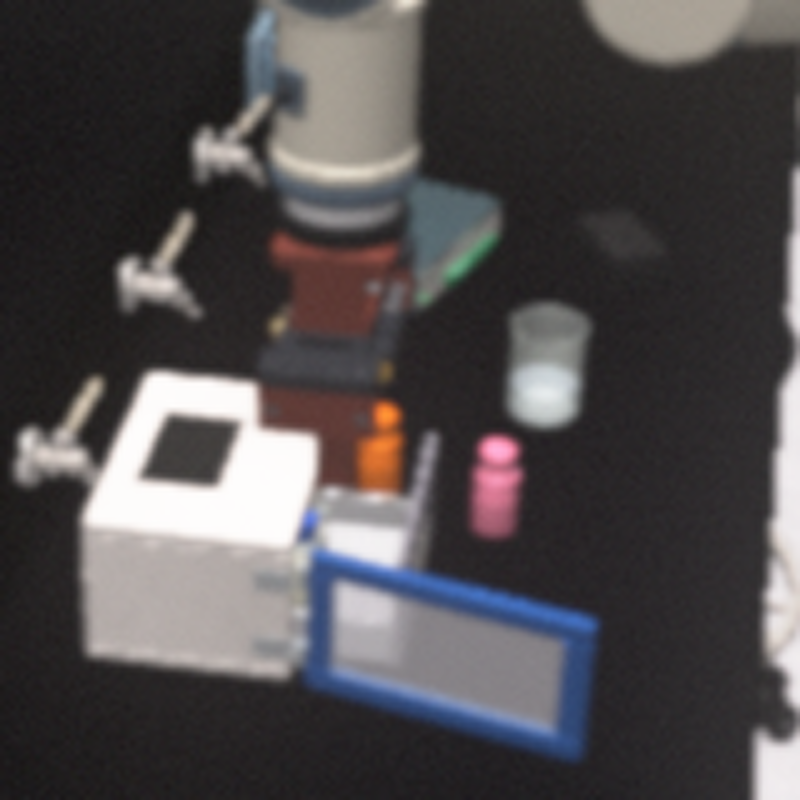

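View pics/x1.png

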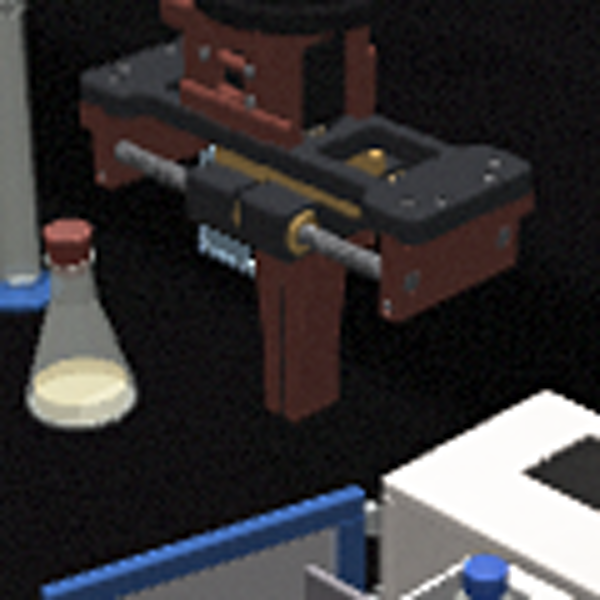

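The scene picture (finger tip around (325,205)) shows the tray has not moved. The real fingertips sit about 29 mm above `ee_pos` z, where the spec puts them 8 mm below it. They went over the panel's edge at about z 0.089 and touched the roof's front lip with 12 N. At that height they also clear the vial tops (0.076). I'll back out, re-descend using the measured tip height, and check in the picture before pushing.

Run:
```python
from a import *
move_l([.555,.0134,.062],speed=.05);st()
move_l([.545,.013,.09],speed=.1);st()
move_l([.465,.010,.09],speed=.2);st()
move_l([.465,.010,.025],speed=.1);st()
g=snap("scene",4);crop(g,230,390,110,260,5,"pics/x4.png")
C=cloud(g,0,640,0,400);u=int(proj(g,[.455,.0,.06])[0,0]);print(u)
for v in range(195,235,3):print(v,C[v,u].round(4))
```

```text
9.56 [0.5552 0.0134 0.0623] [ 0.03  0.66 -1.11] 0.00048726711510181794
10.01 [0.5455 0.013  0.0909] [ 0.17  0.53 -0.72] 0.0003878915488398913
10.56 [0.4655 0.01   0.0899] [-0.12 -0.69  0.32] 0.00026463297144770613
11.36 [0.4654 0.01   0.0255] [ 0.09 -0.89  0.29] 0.000400314305940009
296
195 [ 0.4457 -0.0082  0.1824]
198 [ 0.4432 -0.0109  0.1777]
201 [ 0.4414 -0.0129  0.1722]
204 [ 0.448  -0.0056  0.1581]
207 [ 0.4404 -0.0138  0.1584]
210 [ 0.4378 -0.0166  0.1538]
213 [ 0.4375 -0.0168  0.1466]
216 [ 0.438  -0.0163  0.1385]
219 [0.4546 0.0019 0.1129]
222 [0.4565 0.0042 0.1028]
225 [0.4531 0.0005 0.0986]
228 [ 0.4518 -0.0009  0.0921]
231 [0.4567 0.0045 0.0784]
234 [0.4545 0.0022 0.0727]
```

View pics/x4.png

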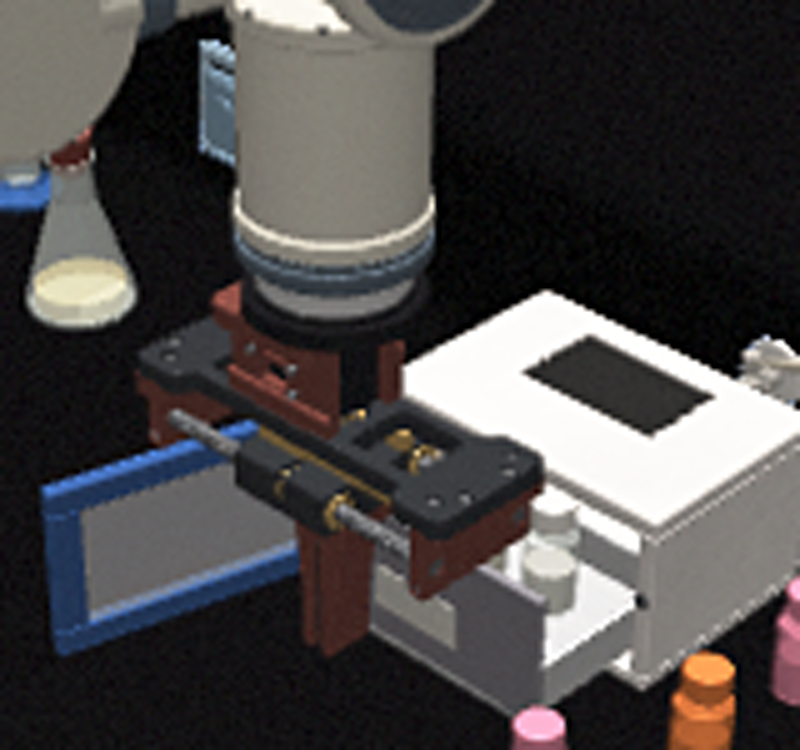

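Run:
```python
from h import *
g=dict(np.load("pics/scene4.npz"));C=cloud(g,0,640,0,400)
for u in (314,318,325):
    print(u,[(v,C[v,u].round(3).tolist()) for v in range(214,234,3)])
for u in (261,264): print(u,[(v,C[v,u].round(3).tolist()) for v in range(186,204,3)])
print([(v,C[v,293].round(3).tolist()) for v in range(205,226,3)])
g=dict(np.load("pics/wrist1.npz"))
```

```text
314 [(214, [0.435, -0.07, 0.173]), (217, [0.436, -0.07, 0.165]), (220, [0.437, -0.069, 0.157]), (223, [0.436, -0.07, 0.151]), (226, [0.436, -0.07, 0.143]), (229, [0.436, -0.071, 0.137]), (232, [0.514, 0.007, 0.044])]
318 [(214, [0.438, -0.079, 0.176]), (217, [0.438, -0.079, 0.169]), (220, [0.44, -0.077, 0.16]), (223, [0.447, -0.071, 0.146]), (226, [0.445, -0.072, 0.14]), (229, [0.517, -0.003, 0.056]), (232, [0.515, -0.005, 0.05])]
325 [(214, [0.461, -0.076, 0.163]), (217, [0.468, -0.069, 0.149]), (220, [0.466, -0.071, 0.144]), (223, [0.469, -0.069, 0.133]), (226, [0.518, -0.023, 0.075]), (229, [0.516, -0.025, 0.069]), (232, [0.517, -0.025, 0.06])]
261 [(186, [0.429, 0.082, 0.169]), (189, [0.429, 0.084, 0.161]), (192, [0.429, 0.083, 0.154]), (195, [0.429, 0.084, 0.146]), (198, [0.429, 0.085, 0.137]), (201, [0.457, 0.122, 0.098])]
264 [(186, [0.43, 0.073, 0.173]), (189, [0.437, 0.082, 0.158]), (192, [0.434, 0.08, 0.153]), (195, [0.433, 0.079, 0.146]), (198, [0.435, 0.082, 0.136]), (201, [0.463, 0.119, 0.097])]
[(205, [0.442, -0.003, 0.157]), (208, [0.435, -0.011, 0.157]), (211, [0.434, -0.012, 0.151]), (214, [0.434, -0.011, 0.143]), (217, [0.455, 0.012, 0.112]), (220, [0.455, 0.011, 0.105]), (223, [0.457, 0.014, 0.095])]
```

Run:
```python
from a import *
u=np.array([np.cos(.035),np.sin(.035),0])
p0=np.array([.465,.010,.025])
move_l(p0+u*.032,speed=.08);st()
for d in (.045,.055):
    move_l(p0+u*d,speed=.03);st()
g=snap("scene",5);crop(g,230,390,110,260,5,"pics/x5.png")
```

```text
11.96 [0.4969 0.0111 0.0251] [-0.47  0.79 -0.68] 0.0008137424476691156
12.54 [0.5101 0.0116 0.0249] [-0.8   0.39 -0.33] 0.00020176894367340608
13.03 [0.5203 0.012  0.025 ] [ 0.08 -0.29  0.18] 0.0004956553614830705
```

View pics/x5.png

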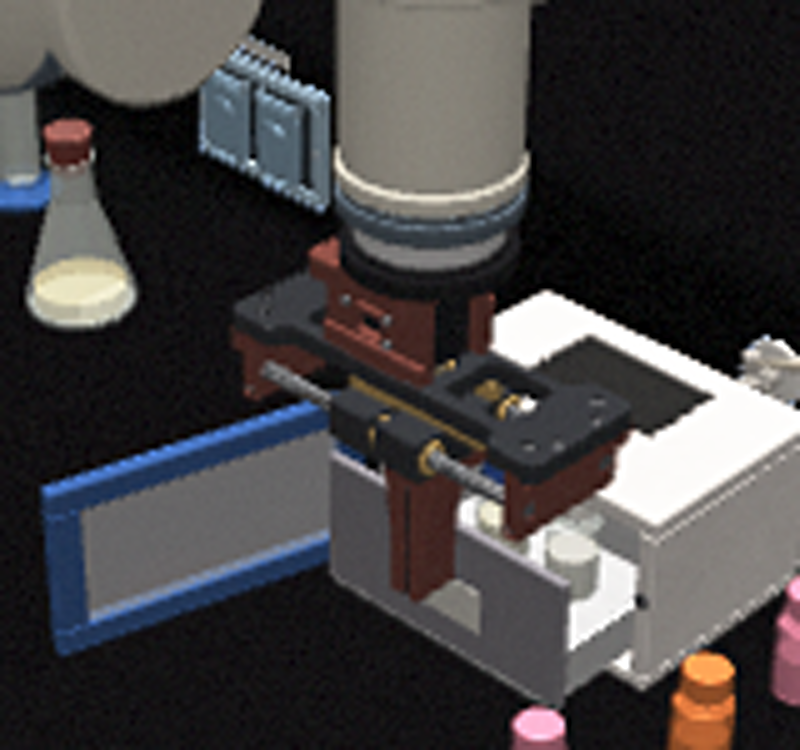

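The picture shows the tips on the panel's outer face, with the tray moving in and the vials upright. I'll continue to the stop.

Run:
```python
from a import *
u=np.array([np.cos(.035),np.sin(.035),0])
p=np.array([.5203,.012,.025])
d=0
for dd in (.015,.015,.008,.003)+(.002,)*9:
    d+=dd
    move_l(p+u*d,speed=.04 if dd>.005 else .02);s=st()
    if -s["ft_force"][0]>8: break
g=snap("scene",6);crop(g,230,390,110,260,5,"pics/x6.png")
```

```text
13.61 [0.5357 0.0126 0.025 ] [-0.54 -0.72  0.77] 0.00030643061590023674
14.13 [0.5506 0.0131 0.0249] [ 0.51 -0.12 -0.05] 0.0006173251107929464
14.48 [0.5586 0.0133 0.025 ] [-0.03 -0.71 -0.13] 0.00041361125123079944
14.78 [0.5615 0.0134 0.025 ] [ 0.64 -0.04  0.83] 0.0005911735632804397
15.03 [0.5634 0.0135 0.025 ] [-1.25 -0.48  0.02] 0.0003499135720654875
15.28 [0.5655 0.0136 0.025 ] [-0.39 -0.1   0.01] 0.00041425029982068565
15.53 [0.5675 0.0137 0.025 ] [ 0.05 -0.67  0.23] 0.0002504707816295709
15.78 [0.5674 0.0136 0.025 ] [-8.78  0.2   5.48] 0.0008306516788204727
```

View pics/x6.png

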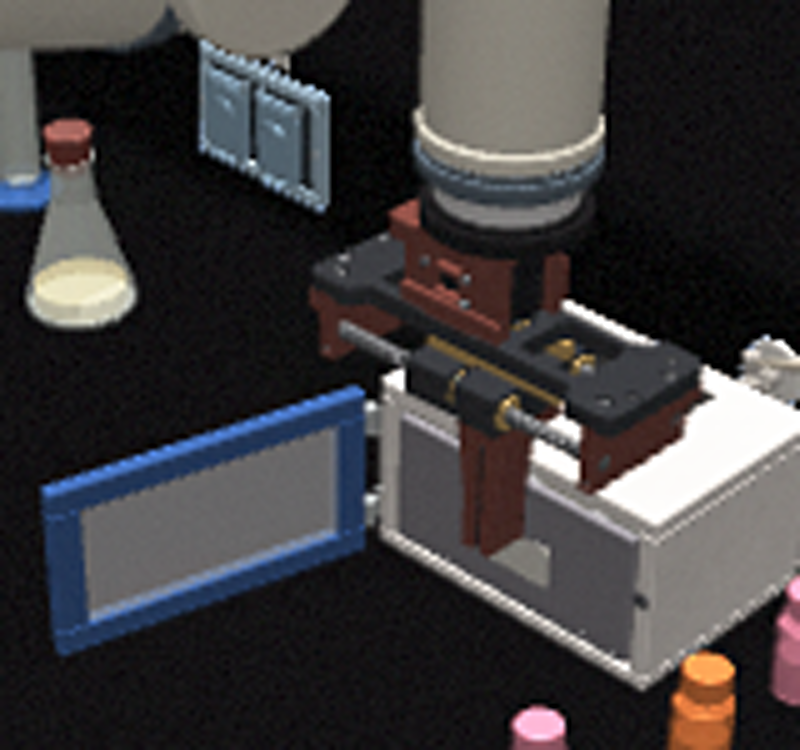

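Tray home: the picture shows the panel flush inside the front, and the finger stopped at x = 0.5675, the same place it stopped against the roof lip. Next is the door. I'll plan an arc that turns with it, IK check first.

```bash
cat >> a.py <<'E'
PS=.035;H=np.array([.568,.097]);Z=.025
def dp(th,off,r=.15,z=Z):
    a=PS-np.pi/2-th; n=a-np.pi/2
    p=H+r*np.array([np.cos(a),np.sin(a)])+off*np.array([np.cos(n),np.sin(n)])
    yaw=(n+np.pi)%(2*np.pi)-np.pi   # tool x along n
    return [float(p[0]),float(p[1]),z],Q(yaw if yaw>-1.7 else yaw+2*np.pi)
E
python3 - <<'E'
from a import *
s=dict(np.load("pics/scene1.npz"));print("flask",ray(s,[(246,172)],0))
w=dict(np.load("pics/wrist1.npz"));V=w["view"];print("cam",-V[:3,3]@V[:3,:3])
for t in (1.8,1.4,1.,.6,.2,0,-.03):
    p,q=dp(t,.015);ik=inverse_kinematics(p,q);print(t,np.round(p,3),None if ik is None else ik.round(2))
move_l([.545,.013,.025],speed=.06);move_l([.50,.0115,.06],speed=.15);st()
move_l([.47,.0105,.115],speed=.2);st()
snap("scene",7);
E
```

```text
flask [[0.608017   0.38151554 0.        ]]
cam [0.51592266 0.01465213 0.38901316]
1.8 [0.424 0.141 0.025] [ 0.24 -0.3   1.9  -0.    1.55  0.44]
1.4 [0.418 0.081 0.025] [ 0.11 -0.36  1.95 -0.    1.56 -0.09]
1.0 [0.436 0.024 0.025] [-0.02 -0.33  1.92 -0.    1.55 -0.63]
0.6 [ 0.475 -0.022  0.025] [-0.12 -0.22  1.83 -0.    1.53 -1.12]
0.2 [ 0.529 -0.048  0.025] [-0.16 -0.06  1.69 -0.    1.52 -1.56]
0 [ 0.558 -0.053  0.025] [-0.16  0.02  1.61 -0.    1.51 -1.76]
-0.03 [ 0.563 -0.054  0.025] [-0.16  0.03  1.59 -0.    1.52 -1.79]
16.93 [0.5005 0.0115 0.06  ] [ 0.38 -0.47 -0.06] 0.0008379914093261504
17.39 [0.4705 0.0105 0.1143] [ 0.69  0.04 -0.76] 0.0005515163936144922
```

Run:
```python
from a import *
p,q=dp(1.8,.045,z=.115);move_to(p,q);st()
p,q=dp(1.8,.045);move_l(p,speed=.15,orientation=q);st()
g=snap("scene",8);crop(g,210,410,110,260,4,"pics/x8.png")
```

```text
18.38 [0.4294 0.1697 0.1139] [ 0.68 -0.58  0.37] 0.0006795382563256217
19.12 [0.4301 0.17   0.0258] [ 0.86  0.02 -0.06] 0.0006066095722194295
```

View pics/x8.png

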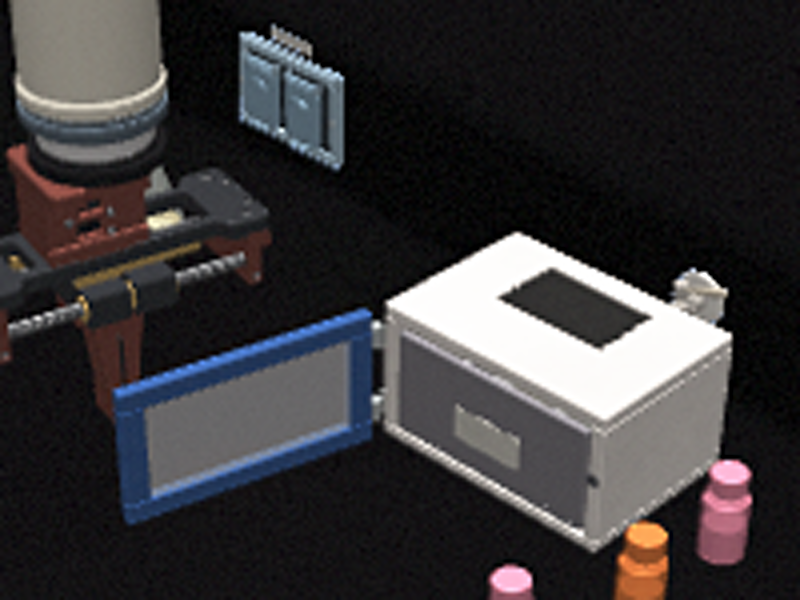

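View pics/scene7.png

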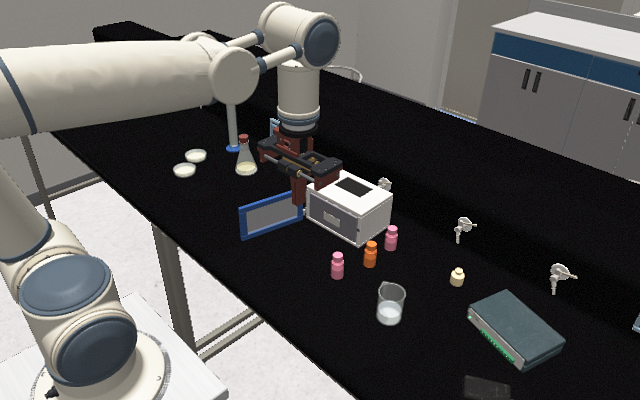

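The tray is home (panel flush in x8), and the tips stand on the outer side of the door at about (110,400). Now I'll push the door.

Run:
```python
from a import *
p,q=dp(1.8,.018);move_l(p,speed=.05,orientation=q);st()
for t in np.arange(1.65,.19,-.145):
    p,q=dp(t,.015);move_l(p,speed=.07,orientation=q);s=st()
    if np.linalg.norm(s["ft_force"])>10: print("stop");break
g=snap("scene",9);crop(g,210,410,110,260,4,"pics/x9.png")
```

```text
19.87 [0.4243 0.1435 0.025 ] [-0.27 -0.97 -0.04] 0.0005028276728348307
20.38 [0.4189 0.1189 0.025 ] [ 0.6  -0.13 -0.1 ] 0.00031272874217517084
20.84 [0.4173 0.0972 0.025 ] [0.14 0.59 0.42] 0.000372207292010265
21.3 [0.4189 0.0754 0.025 ] [ 0.36  0.32 -0.02] 0.0005838541840572805
21.76 [0.4235 0.0541 0.025 ] [-0.52  0.58 -0.58] 0.0004159103154258611
22.22 [0.4312 0.0337 0.025 ] [-0.23 -0.4   0.25] 0.00023913813175354025
22.68 [0.4418 0.0146 0.0249] [ 0.14  0.07 -0.23] 0.00022226016577632372
23.13 [ 0.455  -0.0027  0.0249] [ 0.32 -0.91 -0.98] 0.0003031772947572103
23.59 [ 0.4706 -0.018   0.0249] [-0.69 -0.16  0.75] 0.00020248273561779826
24.05 [ 0.4883 -0.0308  0.0249] [-0.24 -0.01  0.43] 0.000830699465032573
24.51 [ 0.5076 -0.041   0.0249] [-0.19  0.28  0.48] 0.00011263363664098993
24.97 [ 0.5282 -0.0483  0.0249] [ 0.4   0.14 -0.47] 0.0006475275093122158
```

View pics/x9.png

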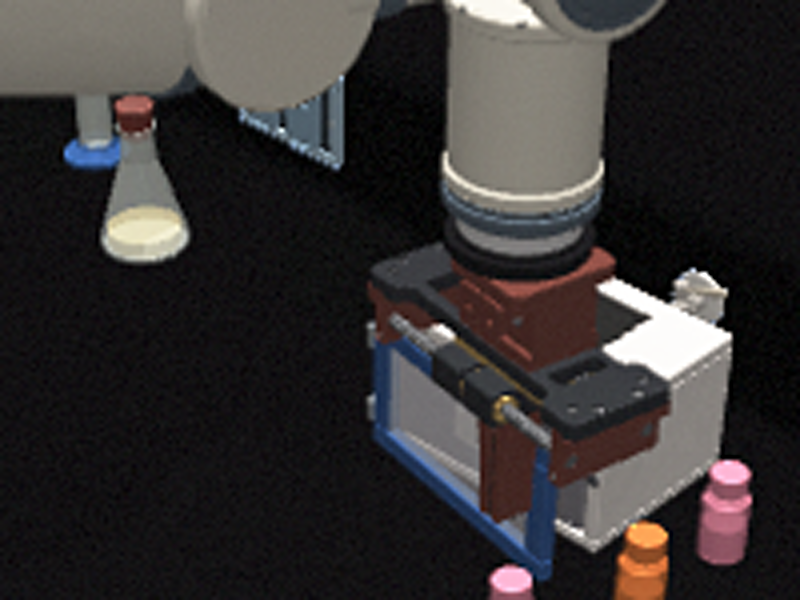

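Door following, about 0.2 rad left. I'll finish slowly to the stop.

Run:
```python
from a import *
for t in [.13,.08,.05]+list(np.arange(.035,-.12,-.012)):
    p,q=dp(t,.015);move_l(p,speed=.03 if t>.06 else .02,orientation=q);s=st()
    if -s["ft_force"][0]>6: print("stop",t);break
g=snap("scene",10);crop(g,210,410,110,260,4,"pics/x10.png")
```

```text
25.52 [ 0.5388 -0.0509  0.025 ] [ 0.54 -0.25 -0.17] 0.0004350030806029762
25.92 [ 0.5463 -0.0522  0.025 ] [ 0.62  0.64 -0.1 ] 0.0003554978323344061
26.29 [ 0.5509 -0.0528  0.025 ] [0.55 0.01 0.2 ] 0.0004946017919245241
26.56 [ 0.5531 -0.053   0.025 ] [-0.7   1.15 -0.33] 0.0005379734474865948
26.81 [ 0.5549 -0.0532  0.025 ] [-0.49 -0.19  0.01] 0.0005634577105265428
27.06 [ 0.5567 -0.0533  0.025 ] [-0.44  0.08  0.73] 0.0003538164163451227
27.31 [ 0.5579 -0.0535  0.025 ] [-4.39 -0.39  1.61] 0.000615947646027772
27.56 [ 0.5577 -0.0536  0.0249] [-13.36   0.25   7.02] 0.00044761408319276424
stop -0.012999999999999998
```

View pics/x10.png

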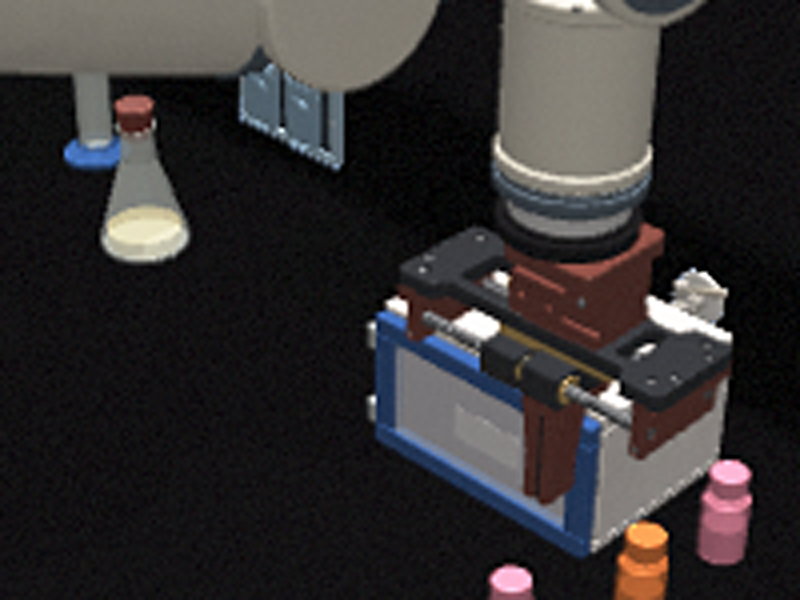

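Run:
```python
from a import *
move_l([.535,-.054,.025],speed=.05);move_l([.49,-.04,.06],speed=.12)
move_l([.43,-.03,.2],speed=.25);st();hold(.3)
for n in("scene","side","wrist"):g=snap(n,11)
g=dict(np.load("pics/scene11.npz"));crop(g,280,420,160,290,5.5,"pics/x11.png")
```

```text
29.67 [ 0.43   -0.0301  0.1983] [ 0.14 -0.17 -0.88] 2.1876903925011873e-05
```

View pics/x11.png

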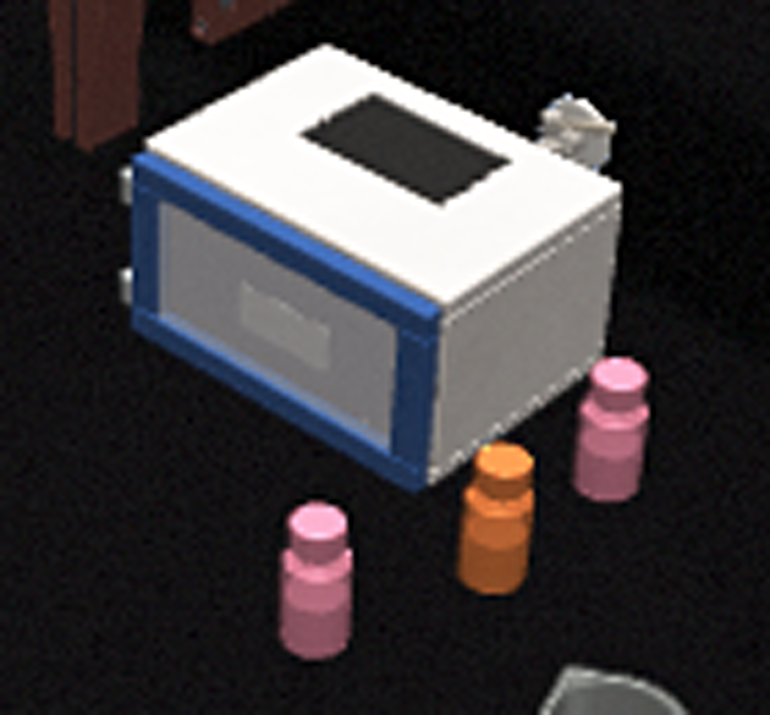

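View pics/side11.png

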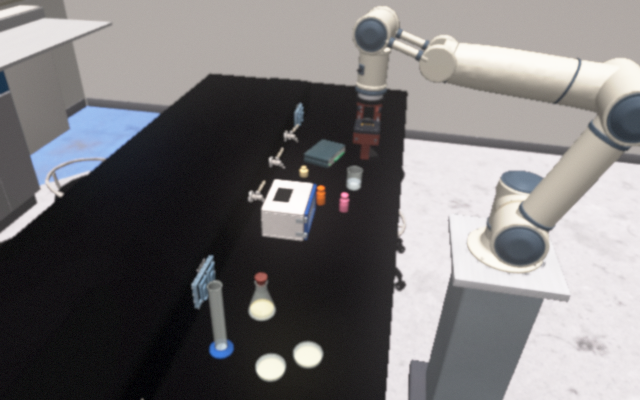

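View pics/scene11.png

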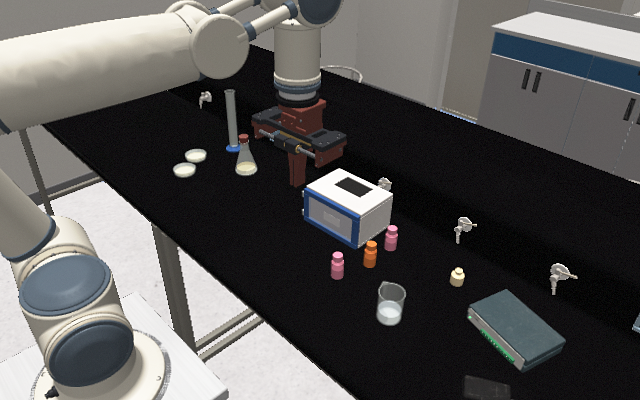

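The door is flush over the front (from (135,155) to (440,485) in the crop). The flask, beaker, weight and distractor vials sit at the same pixels as before, and the arm is clear.

Run:
```python
from a import *
job_done();st()
```

```text
the job is handed in; nothing more can be done
the job is handed in; nothing more can be done
```

I pushed the tray fully home, then pushed the door shut, backed the arm clear and handed the job in at about 30 s. No verdict was reported.

**First tray attempt failed:** The real fingertips sit about 29 mm above the reported TCP height, where the spec puts them 8 mm below it. My first pass went over the panel's edge at about 89 mm, above the vial tops (76 mm). It pressed the roof's front lip with about 12 N and moved nothing. I backed out and repeated the push at the measured height.

**Last checks:**
- **Tray:** it stopped firmly at about 9 N, with the fingers where they had met the roof lip, so the panel is level with the case front. It was still flush in the picture just before the door push.
- **Door:** it closed onto its stop at about 13 N, at the expected angle. After I backed away it was still flush in the scene and side pictures.
- **Other objects:** the flask, beaker, weight and the pink and orange vials had not visibly moved.

**Not checked at the end:** the two vials in the tray are hidden once it is home. They were upright early in the push, and nothing suggested contact with them.

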